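# Set the bench drive to reverse

### The arm

A 6-joint arm with a two-finger parallel gripper is mounted at the origin on a cart in front of the work surface, level with it; the furniture and walls round the work are solid. World frame = base frame: x ahead of the robot, y to its left, z up, the work surface at z = 0. Lengths are in m, angles in rad, forces in N, time in s.
With the tool pointing down it reaches from about 0.275 to 0.825 m from the base axis. Payload 4.9 kg.
Tool frame: the origin (TCP) lies midway between the tips of the shut fingers; the grasp point (between the pads) lies 19 mm behind it (bot.grip_depth is the distance from the TCP to the grasp point, in m); z points along the fingers, y is the line along which they close (so a half turn about z gives the same grasp; the last joint's range is limited). The gripper opens to 85 mm and grips with 20 to 120 N. Pads are 22 mm wide; open, the fingers measure 114 mm over their backs; the gripper's body (76 mm by 85 mm) begins 54 mm behind the grasp point. The pads swing forward as they close: fully open they stand 13 mm farther back than shut.
Start: joints at [1.041, 0.326, -0.193, 1.052, 0, 1.437], TCP at [0.212, 0.507, 0.201] pointing down, gripper open.
Joint ranges: [-2.65, 2.65], [-0.97, 1.79], [-1.3, 1.35], [-1.93, 2.1], [-1.47, 1.37], [-3.14, 3.14]. Speed limits (rad/s): [2.57, 2.57, 3.14, 3.14, 3.14, 3.14].

### API

Orientations are given as a unit quaternion [w, x, y, z].
In Python, from cell import bot gives the robot as it stands. Calls block until the motion is done:
- bot.move_pose(position, orientation): joint-space move of the TCP to a pose.
- bot.move_linear(position, speed=0.15, rotation=None, until_force=None): straight line of the TCP; rotation=None keeps the orientation; speed is the mean speed in m/s. With until_force (N) it stops when the force on the tool has changed by that much, and returns True; else False.
- bot.goto_joints(angles): joint-space move.
- bot.set_gripper(opening, grasp_force=None): opening from 0.0 (shut) to 1.0 (fully open); grasp_force is the grip in N (None keeps the last); returns when the fingers have stopped.
- bot.wait(seconds).
- bot.solve_ik(position, orientation): joint angles nearest the present ones, or None.
- bot.camera(name): name is "scene" or "side" or "wrist"; returns the picture (384x512x3 uint8, red, green, blue); there is no depth.
- bot.calibration(name): a dict with "mtx" (3x3 intrinsics, pixels), "extrinsics" (4x4, takes a point from world to camera coordinates); the wrist camera has in their place "hand_eye" (4x4, takes a point from camera to tool coordinates, whose origin is the TCP and whose axes are the flange's). Camera axes: x right, y down, z forward; pixel columns grow to the right and rows downward; lengths in m; the calibration is good to about 2 mm. A picture is of the moment at which its call begins: read the wrist's pose just before it. calibration takes no time and is no camera call.
A pose or a line that the arm cannot do raises bot.PlanningError and nothing moves.
- bot.close_job(): hands the job in; it is judged then, once.
Trained networks look in the newest picture that a camera, given by its name, has taken for a name from the list of things; names that differ only in an ending like _2 or _b are one class to them, and where a whole thing is asked for, a point or a joint stands for the part that bears it (a point fixed in the world has none). Each returns a list of dicts, best first, with "confidence" (0 to 1); they miss things now and then, are a little off and sometimes report something else, mostly with a low value. They report only what shows in the picture. A call takes as long as a camera call.
- bot.search_frame(camera, thing): "bbox" ([left, top, width, height] in pixels, round what is visible of it).
Readings, each from a call of its own:
- bot.read_clock(): time.
- bot.read_joint_positions(): joint angles.
- bot.read_joint_vel(): joint speeds.
- bot.read_joint_efforts(): joint torques, N m.
- bot.read_position(): TCP position.
- bot.read_tool_rot(): TCP orientation.
- bot.read_ft_force(): force on the tool from outside, world axes, zero at the start.
- bot.read_moment(): the same for the moment, N m.
- bot.read_gripper_width(): opening from 0.0 (shut) to 1.0 (fully open).
- bot.read_finger_force(): force on a finger pad.
Only numpy, scipy, OpenCV 4.12 (cv2) and the standard library are available. Lean on these libraries where they do the work, as an engineer would, in place of code of your own. Each camera call takes 0.05 s, during which the arm holds its last target. There are 200 camera calls.

### The job

Set the bench drive to reverse. The gears must stand still for this, so first switch off the motor at the breaker with the red toggle and leave the three black toggles beside it on; then raise the lever's yellow lockout collar to clear the tooth, push the lever over to the red reverse mark and let the collar drop fully home behind the tooth. Do not knock the spanners or the spare shaft and bearing lying beside it.

Things in the scene. Friction and masses are not known exactly. Their poses are not given: they have to be found in the camera images.
- drive_unit: bench drive bolted down: 250 x 360 x 12 mm dark steel base plate with a grey gearbox and lever, a blue finned motor and a grey breaker box. Origin: centre of the plate's underside; x away from the robot, y left, z up (turned by the unit's yaw). Motor behind the breaker box, along y at x = 0.065, up to z = 0.110; blue terminal box on it (x from 0.038) up to z = 0.130.
- lever_pivot (a point): lever's pivot, at (-0.010, -0.085, 0.060) in the unit's frame, axes as the unit's, axis of turning = x. Gearbox cover 26 mm above it (x -48 to 78 mm, y -71 to 71 mm from it). Round it two aluminium arc cheeks of 66 mm radius, 36 mm wide over both along x, with the slot for the lever between.
- shift_lever (a joint): lever angle about the unit's x, rad: 0 upright (neutral, white dot), negative leans to unit +y (left; forward, green dot, stop -0.42), positive to -y (right; reverse, red dot, stop 0.54). Light friction, 1.5 N at the collar; stays where left. A steel tooth at 0.23 blocks it at about 0.02 with the collar down; collar raised 9 mm or more passes; beyond 0.44 the collar can drop behind it.
- lift_collar (a joint): how far the yellow collar is raised along the lever's stem, m: 0 = fully down, 0.016 = its upper stop. A spring presses it down (3 N at the bottom, 5 N at the top).
- collar_flange (a point): centre of the underside of the collar's yellow flange, 106 mm from the pivot when down; axes of the lever (z up the stem, x along its pivot). Flange: rounded rectangular plate, 40 mm along x, 46 mm along y, 10 mm thick, above this point. Below it a sleeve of 22 mm diameter, 30 mm long, then a steel shoe 32 x 20 x 8 mm that rides on the cheeks.
- lever_knob (a point): centre of the black knob at the lever's end, 28 mm diameter, 27 mm high, 151 mm from the pivot (its underside 21 mm above the flange's top when the collar is down).
- toggle_motor (a joint): angle of the red toggle (motor breaker), rad: 0 = on, leaning 0.45 away from the robot (+x of the unit); 0.9 = off, leaning 0.45 toward the robot. It stays where it is left (about 2 N at its tip).
- toggle_motor_tip (a point): middle of the free end of the red toggle, a bar 11 mm wide along the row (unit's y), 7 mm thick, 30 mm from its pivot to this end. Its white breaker's face (45 mm along x) is at z = 0.081 in the unit's frame; the pivot is under its middle, 6 mm below it, at x = -0.060. Four breakers side by side along the unit's y, 27 mm apart, in any order.
- toggle_lamp (a joint): angle of one of the three black toggles, rad: like the red one, 0 = on; starts on and must stay on.
- toggle_lamp_tip (a point): middle of the free end of that black toggle.
- toggle_pump (a joint): angle of one of the three black toggles, rad: 0 = on; starts on and must stay on.
- toggle_pump_tip (a point): middle of the free end of that black toggle.
- toggle_fan (a joint): angle of one of the three black toggles, rad: 0 = on; starts on and must stay on.
- toggle_fan_tip (a point): middle of the free end of that black toggle.
- spanner_large: combination spanner, 184 mm long, flat on the bench to the left; origin under its middle.
- spanner_small: combination spanner, 160 mm long, flat on the bench to the left; origin under its middle.
- shaft_part: turned steel shaft, 100 mm long, 25 mm diameter, lying on the bench to the right; origin under its middle.
- bearing: ball bearing, 42 mm diameter, 12 mm high, lying on the bench to the right; origin under its middle.

How it is judged:
By the outcome, as a careful person would: the job done as asked, in the order asked, and still so for the second after the job is handed in, with the robot touching nothing.
It also fails if it takes over 54 s, if anything falls off the work surface, if the arm or the gripper's body presses on something with over 40 N, if the wrist force passes 120 N, or if a joint passes its speed limit or range.

## Working session

There is one attempt and no reset: what is moved stays moved. The work goes in short steps, each a Python script; the robot and the scene stay as the last script left them, time stands still between calls to the robot, and variables do not carry over. Pictures are saved under pics/ and viewed, at most 10 in all, crops included, and the job is handed in when it is done.

```bash
mkdir -p pics; ls; python3 - <<'E'
from cell import bot
import cv2,numpy as np
for c in ("scene","side"):
    im=bot.camera(c); cv2.imwrite(f"pics/{c}0.png",cv2.cvtColor(im,cv2.COLOR_RGB2BGR))
    k=bot.calibration(c); print(c,k["mtx"].tolist(),np.round(k["extrinsics"],4).tolist())
    for t in ["drive_unit","shift_lever","lever_knob","collar_flange","lift_collar","toggle_motor","toggle_lamp","toggle_pump","toggle_fan","shaft_part","bearing","spanner_large","spanner_small"]:
        print(t,[( [round(v) for v in d["bbox"]],round(d["confidence"],2)) for d in bot.search_frame(c,t)[:4]])
print(bot.calibration("wrist"), bot.read_clock(), bot.read_tool_rot(), bot.read_position())
E
```

```text
pics
scene [[462.28388048723184, 0.0, 253.511932193431], [0.0, 462.28388048723184, 200.8428404103858], [0.0, 0.0, 1.0]] [[-0.8797, -0.4756, 0.0012, 0.4881], [-0.3684, 0.6798, -0.6342, 0.2605], [0.3007, -0.5583, -0.7732, 1.292], [0.0, 0.0, 0.0, 1.0]]
drive_unit [([177, 174, 107, 111], 0.85), ([233, 176, 15, 16], 0.56)]
shift_lever [([236, 173, 13, 19], 0.75)]
lever_knob []
collar_flange [([234, 177, 12, 9], 0.65)]
lift_collar [([234, 175, 12, 20], 0.71)]
toggle_motor [([188, 326, 26, 58], 0.49)]
toggle_lamp [([176, 172, 110, 118], 0.72)]
toggle_pump []
toggle_fan [([219, 324, 9, 60], 0.65)]
shaft_part [([176, 171, 108, 116], 0.16)]
bearing [([216, 326, 12, 58], 0.47)]
spanner_large [([219, 322, 10, 61], 0.77)]
spanner_small [([187, 322, 30, 62], 0.56)]
side [[376.83201827189583, 0.0, 254.08223080598452], [0.0, 376.83201827189583, 183.6211556831412], [0.0, 0.0, 1.0]] [[-0.9292, 0.3695, 0.0127, 0.4574], [0.2458, 0.643, -0.7253, -0.0627], [-0.2761, -0.6708, -0.6883, 1.3655], [0.0, 0.0, 0.0, 1.0]]
drive_unit [([172, 163, 131, 120], 0.69)]
shift_lever [([218, 162, 18, 24], 0.78)]
lever_kno
[... 338 characters left out ...]
], 0.6), ([218, 170, 16, 15], 0.4)]
spanner_small [([311, 291, 41, 49], 0.62)]
{'mtx': array([[275.81357048,   0.        , 256.63784723],
       [  0.        , 275.81357048, 188.36121484],
       [  0.        ,   0.        ,   1.        ]]), 'hand_eye': array([[ 5.65400496e-05, -9.52197767e-01, -3.05482256e-01,
         7.75894508e-02],
       [ 9.99999938e-01, -5.22920662e-05,  3.48080560e-04,
        -8.73178809e-05],
       [-3.47415831e-04, -3.05482257e-01,  9.52197705e-01,
        -1.74226792e-01],
       [ 0.00000000e+00,  0.00000000e+00,  0.00000000e+00,
         1.00000000e+00]])} 1.4 [-1.22514667e-05  1.96619071e-01  9.80479954e-01 -7.25686874e-06] [0.21203929 0.50750701 0.20097087]
```

```bash
python3 - <<'E'
import cv2,numpy as np
a=cv2.imread("pics/scene0.png");b=cv2.imread("pics/side0.png")
A=cv2.resize(a[130:384,150:350],(400,508),interpolation=cv2.INTER_CUBIC)
B=cv2.resize(b[130:330,150:350],(400,400),interpolation=cv2.INTER_CUBIC)
o=np.zeros((508,800,3),np.uint8);o[:,:400]=A;o[:400,400:]=B
cv2.imwrite("pics/c1.png",o)
E
```

```text
(no output)
```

View pics/c1.png

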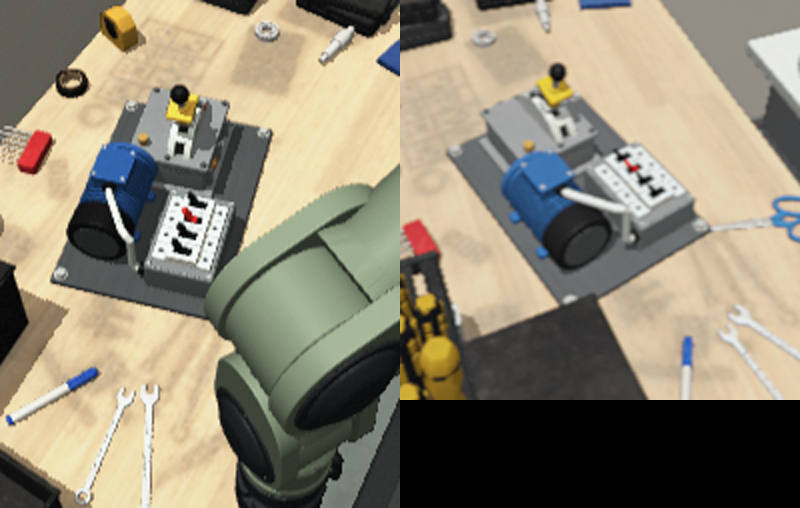

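The unit stands with its gearbox at the far (−y) end. The toggle row, from −y to +y, reads black, red, black, black, with red at about (245,237) in the scene image. I'll fit the pose from the plate corners, then refine it with the wrist camera.

```bash
cat > h.py <<'E'
from cell import bot
import cv2,numpy as np
from scipy.optimize import least_squares
from scipy.spatial.transform import Rotation as R
def U2W(p,u):
    c,s=np.cos(u[2]),np.sin(u[2]); p=np.atleast_2d(p)
    return np.c_[u[0]+c*p[:,0]-s*p[:,1],u[1]+s*p[:,0]+c*p[:,1],p[:,2]]
def proj(P,K,E):
    q=np.atleast_2d(P)@E[:3,:3].T+E[:3,3]; return (q[:,:2]/q[:,2:])@np.diag([K[0,0],K[1,1]])+K[:2,2]
def cam(n):
    k=bot.calibration(n); return k["mtx"],k["extrinsics"]
def wristE():
    k=bot.calibration("wrist"); T=np.eye(4); q=bot.read_tool_rot()
    T[:3,:3]=R.from_quat([q[1],q[2],q[3],q[0]]).as_matrix(); T[:3,3]=bot.read_position()
    return k["mtx"],np.linalg.inv(T@k["hand_eye"])
def snap(n,f):
    KE=wristE() if n=="wrist" else cam(n)
    im=cv2.cvtColor(bot.camera(n),cv2.COLOR_RGB2BGR); cv2.imwrite(f,im); return im,KE
def fit(obs,u0=(0.5,0,0)):  # obs: list of (pt_unit, px, K,E)
    f=lambda u:np.concatenate([(proj(U2W(p,u),K,E)[0]-px)/1.0 for p,px,K,E in obs])
    r=least_squares(f,u0,loss="soft_l1"); return r.x,f(r.x).reshape(-1,2)
def quat(m):
    q=R.from_matrix(m).as_quat(); return [q[3],q[0],q[1],q[2]]
E
python3 - <<'E'
from h import *
S=cam("scene");D=cam("side"); a,b=.125,.18
o=[((a,b,.006),(176,270),*S),((-a,-b,.012),(285.5,194),*S),((-.01,-.085,.211),(240,176.5),*S),
((a,-b,.012),(173.5,205),*D),((a,b,.006),(235,281.5),*D),((-a,b,.012),(305,244),*D),((-.01,-.085,.211),(228.5,166),*D)]
u,r=fit(o);print(u,r.round(1).tolist())
t=lambda th:[(-.06+.03*np.sin(.45-th),y,.075+.03*np.cos(.45-th)) for y in (0,.05,.1,.15)]
print(proj(U2W(t(0),u),*S)); print(U2W([(-.06,.05,.1),(-.01,-.085,.211)],u))
# red pixel center
im=cv2.imread("pics/scene0.png").astype(int)[200:280,200:280];m=(im[...,2]>150)&(im[...,1]<70)&(im[...,0]<70);print(np.argwhere(m).mean(0)+200)
E
```

```text
[0.58044255 0.07714104 0.2403462 ] [[-1.0, 2.3], [1.0, 1.1], [3.7, -9.6], [-1.1, 0.0], [-0.2, 7.2], [1.8, -0.5], [-7.0, -9.2]]
[[248.81018345 215.92988703]
 [244.23267354 229.51649729]
 [239.43490951 243.75684876]
 [234.40060266 258.69928827]]
[[ 0.51026527  0.11142148  0.1       ]
 [ 0.5909633  -0.00779608  0.211     ]]
[237.18181818 244.54545455]
```

```bash
python3 - <<'E'
from h import *
u=[.58,.077,.24]; Rm=np.column_stack([(-np.cos(u[2]),-np.sin(u[2]),0),(-np.sin(u[2]),np.cos(u[2]),0),(0,0,-1)])
p=U2W((-.03,0,.30),u)[0]; t=bot.read_clock()
bot.move_pose(p.tolist(),quat(Rm)); print(bot.read_clock()-t)
im,KE=snap("wrist","pics/w1.png"); print(KE)
for th in ["shift_lever","lever_knob","collar_flange","toggle_motor_tip","toggle_motor","toggle_lamp","toggle_pump","toggle_fan"]:
    print(th,[( [round(v) for v in d["bbox"]],round(d["confidence"],2)) for d in bot.search_frame("wrist",th)[:4]])
cv2.imwrite("pics/w1b.png",cv2.resize(im,(800,600),interpolation=cv2.INTER_CUBIC))
E
```

```text
2.025
(array([[275.81357048,   0.        , 256.63784723],
       [  0.        , 275.81357048, 188.36121484],
       [  0.        ,   0.        ,   1.        ]]), array([[-2.38630252e-01,  9.71110489e-01,  1.44426267e-04,
         6.31991438e-02],
       [ 9.24738389e-01,  2.27189857e-01,  3.05358284e-01,
        -5.96028900e-01],
       [ 2.96503820e-01,  7.30012809e-02, -9.52237522e-01,
         3.06777765e-01],
       [ 0.00000000e+00,  0.00000000e+00,  0.00000000e+00,
         1.00000000e+00]]))
shift_lever [([185, 168, 41, 50], 0.97)]
lever_knob [([319, 133, 12, 20], 0.65), ([182, 170, 43, 49], 0.56), ([433, 143, 79, 15], 0.46)]
collar_flange [([182, 168, 48, 40], 0.82)]
toggle_motor_tip [([301, 136, 5, 14], 0.68)]
toggle_motor []
toggle_lamp [([1, 116, 24, 22], 0.72), ([429, 108, 83, 34], 0.69)]
toggle_pump [([340, 134, 11, 20], 0.71)]
toggle_fan [([279, 133, 12, 16], 0.47)]
```

View pics/w1b.png

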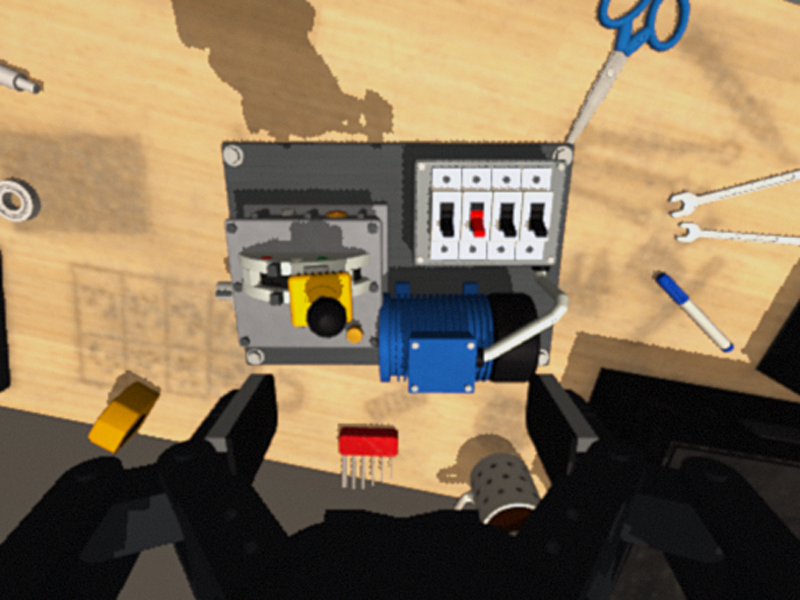

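```bash
python3 - <<'E'
from h import *
im=cv2.imread("pics/w1.png"); cv2.imwrite("pics/w1c.png",cv2.resize(im[85:245,135:370],(800,545),interpolation=cv2.INTER_CUBIC))
S=cam("scene");D=cam("side"); a,b=.125,.18
K=bot.calibration("wrist")["mtx"]
E=np.array([[-2.38630252e-01,9.71110489e-01,1.44426267e-04,6.31991438e-02],[9.24738389e-01,2.27189857e-01,3.05358284e-01,-5.96028900e-01],[2.96503820e-01,7.30012809e-02,-9.52237522e-01,3.06777765e-01],[0,0,0,1]])
np.save("E1.npy",E)
w=lambda x,y:(x/1.5625,y/1.5625)
def f(v,full=False):
    u=v[:3];an=v[3];c=v[4]
    kn=(-.01,-.085-.151*np.sin(an),.06+.151*np.cos(an))
    o=[((-a,-b,.012),w(222,143),K,E),((-a,b,.012),w(574,145),K,E),((a,-b,.012),w(250,363),K,E),(kn,w(326,316),K,E),
    ((-.06,c-.054,.081),w(430,222),K,E),((-.06,c+.054,.081),w(552,222),K,E),
    ((a,b,.006),(176,270),*S),((-a,-b,.012),(285.5,194),*S),(kn,(240,176.5),*S),
    ((a,-b,.012),(173.5,205),*D),((-a,b,.012),(305,244),*D),(kn,(228.5,166),*D)]
    return np.concatenate([proj(U2W(p,u),k,e)[0]-px for p,px,k,e in o])
r=least_squares(f,[.58,.077,.24,0,.05],loss="soft_l1");print(r.x.round(4),f(r.x).reshape(-1,2).round(1).tolist())
E
```

```text
[ 0.5854  0.0756  0.2315 -0.2565  0.0842] [[-0.6, -1.0], [1.7, 0.1], [-2.6, 1.0], [0.2, 1.0], [1.0, -2.9], [-0.9, -2.2], [-2.5, 0.8], [0.2, 0.6], [-1.0, 0.3], [-2.5, -0.3], [-0.1, 0.1], [-1.4, -0.5]]
```

View pics/w1c.png

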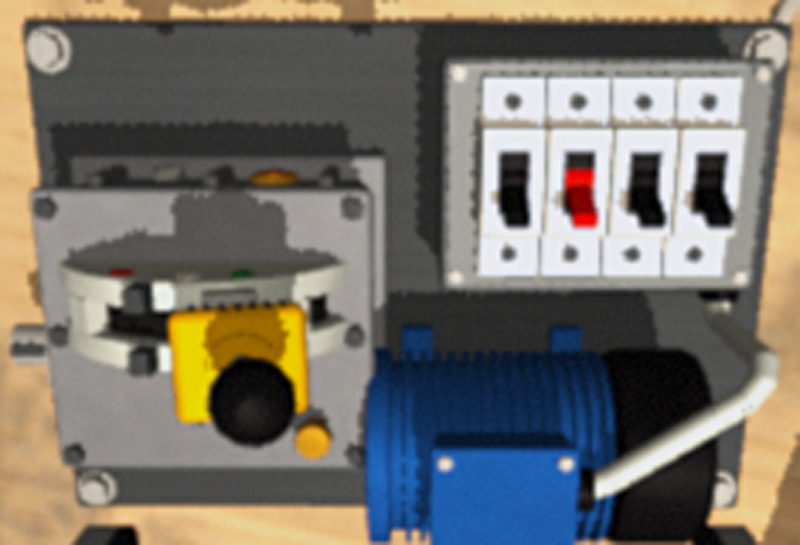

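```bash
cat >> h.py <<'E'
u=np.array([.5854,.0756,.2315]); c,s=np.cos(u[2]),np.sin(u[2])
X=np.array([c,s,0]);Y=np.array([-s,c,0]);Z=np.array([0,0,1.])
def rot(a=0,sg=1): # tool z = -stem at lever angle a, tool x = sg*unit Y side
    st=-np.sin(a)*Y+np.cos(a)*Z; ty=sg*X
    return np.column_stack([np.cross(ty,-st),ty,-st])
def piv(u=u): return U2W((-.010,-.085,.060),u)[0]
def stem(a): return -np.sin(a)*Y+np.cos(a)*Z
def st():
    return "t",round(bot.read_clock(),1),np.round(bot.read_position(),4),"F",np.round(bot.read_ft_force(),1)
E
python3 - <<'E'
from h import *
for sg in (1,-1):
    for a in (-.45,-.26,0,.3,.52):
        q=bot.solve_ik((piv()+stem(a)*.11).tolist(),quat(rot(a,sg))); print(sg,a,None if q is None else np.round(q,2))
    q=bot.solve_ik(U2W((-.02,.07,.09),u)[0].tolist(),quat(rot(0,sg)));print(None if q is None else np.round(q,2))
K=bot.calibration("wrist")["mtx"];E=np.load("E1.npy")
print(proj(U2W([(-.06+.03*np.sin(.45),.0842+d,.075+.03*np.cos(.45)) for d in(-.0405,-.0135,.0135,.0405)],u),K,E).round(1))
E
```

```text
1 -0.45 [ 0.19  0.43 -0.23  0.88 -0.45  1.52]
1 -0.26 [ 0.05  0.4  -0.2   0.92 -0.26  1.38]
1 0 [-0.14  0.43 -0.12  1.02  0.    1.2 ]
1 0.3 [-0.33  0.56  0.05  1.22  0.25  0.99]
1 0.52 [-0.44  0.72  0.21  1.4   0.4   0.83]
[ 0.12  0.45 -0.3   0.81  0.    1.46]
-1 -0.45 [ 0.19  0.43 -0.23  0.88 -0.45 -1.62]
-1 -0.26 [ 0.05  0.4  -0.2   0.92 -0.26 -1.76]
-1 0 [-0.14  0.43 -0.12  1.02  0.   -1.94]
-1 0.3 [-0.33  0.56  0.05  1.22  0.25 -2.15]
-1 0.52 [-0.44  0.72  0.21  1.4   0.4  -2.31]
[ 0.12  0.45 -0.3   0.81  0.   -1.68]
[[286.9 151. ]
 [306.8 151.2]
 [326.6 151.4]
 [346.5 151.6]]
```

```bash
python3 - <<'E'
from h import *
bot.set_gripper(0.0)
P=lambda x,z:U2W((x,.0707,z),u)[0].tolist()
bot.move_pose(P(-.012,.16),quat(rot(0,1)));print(st())
print(bot.move_linear(P(-.012,.092),speed=.08,until_force=6),st())
im,KE=snap("wrist","pics/w2.png");cv2.imwrite("pics/w2b.png",im[150:384,100:420])
h=bot.move_linear(P(-.035,.092),speed=.04,until_force=8);print(h,st())
E
```

```text
('t', 6.2, array([0.5578, 0.1416, 0.1603]), 'F', array([-0.5, -0.5,  0.7]))
False ('t', 7.2, array([0.558 , 0.1417, 0.0925]), 'F', array([ 0. , -0.7,  0.2]))
False ('t', 7.9, array([0.5353, 0.1364, 0.0922]), 'F', array([-0.1,  0.5, -0.2]))
```

View pics/w2b.png

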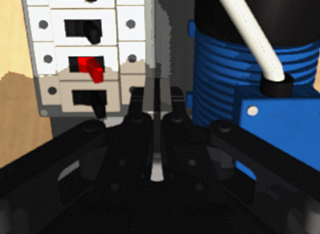

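```bash
python3 - <<'E'
from h import *
im,KE=snap("wrist","pics/w3.png");im=im[150:300,180:340]
print(proj(np.array(bot.read_position()),*KE))
cv2.imwrite("pics/w3b.png",cv2.resize(im,(640,600),interpolation=cv2.INTER_CUBIC))
E
```

```text
[[256.08881866 218.63512412]]
```

View pics/w3b.png

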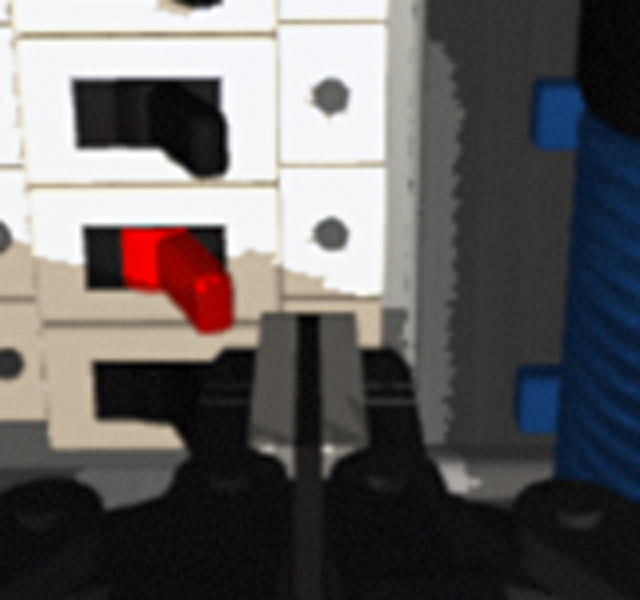

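```bash
python3 - <<'E'
from h import *
print(bot.read_gripper_width(),bot.read_finger_force())
KE=wristE()
t=[(-.06+.03*np.sin(.45),.0842+d,.075+.03*np.cos(.45)) for d in(-.0405,-.0135,.0135)]+[(-.06+.0225,.0842+d,.081) for d in (-.054,-.027,0,.027)]
print((proj(U2W(t,u),*KE)-[180,150])*4)
E
```

```text
0.0004004629617265627 0.0
[[232.14162043 443.93066119]
 [228.74975898 299.75197544]
 [225.03309067 141.76664476]
 [289.50435468 444.39884113]
 [288.8246166  317.27415453]
 [288.08780009 179.47465442]
 [287.28640066  29.59684885]]
```

```bash
python3 - <<'E'
from h import *
P=lambda x,z:U2W((x,.0707,z),u)[0].tolist()
for x in (-.042,-.048,-.053,-.057,-.060):
    h=bot.move_linear(P(x,.092),speed=.03,until_force=9);F=np.array(bot.read_ft_force());print(x,h,"Fx",round(F@X,1),F.round(1),round(bot.read_clock(),1))
    if h: break
im,KE=snap("wrist","pics/w4.png");im=im[150:300,140:300]
cv2.imwrite("pics/w4b.png",cv2.resize(im,(640,600),interpolation=cv2.INTER_CUBIC))
E
```

```text
-0.042 False Fx -0.4 [-0.4 -0.1  0.7] 8.4
-0.048 False Fx -0.3 [-0.2 -0.6  0.6] 8.7
-0.053 False Fx -0.5 [-0.8  1.2 -0.2] 9.0
-0.057 False Fx 0.5 [ 0.6 -0.5  0.1] 9.3
-0.06 False Fx 0.1 [-0.1  0.8 -0.4] 9.6
```

View pics/w4b.png

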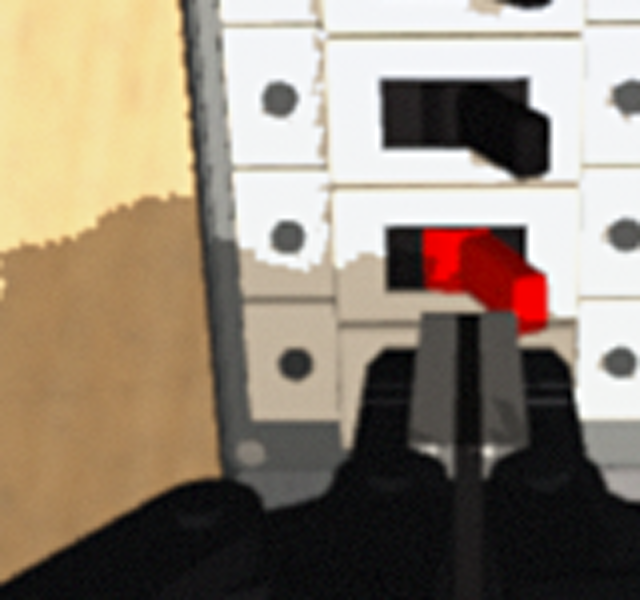

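```bash
python3 - <<'E'
from h import *
o=np.zeros((500,800,3),np.uint8)
for i,n in enumerate(("scene","side")):
    im,KE=snap(n,f"pics/{n}5.png"); p=proj(np.array(bot.read_position()),*KE)[0]; p0=(p-[28,25]).astype(int)
    o[:480,i*400:i*400+400]=cv2.resize(im[p0[1]-10:p0[1]+50,p0[0]+3:p0[0]+53],(400,480),interpolation=cv2.INTER_CUBIC)
    q=(p-[p0[0]+3,p0[1]-10]+.5)*8;print(n,p,q)
    cv2.circle(o,(int(q[0])+i*400,int(q[1])),3,(0,255,0),1)
cv2.imwrite("pics/c5.png",o)
E
```

```text
scene [245.2478796  237.35155607] [205.98303679 286.81244854]
side [265.36688315 211.75597433] [206.9350652  290.04779463]
```

View pics/c5.png

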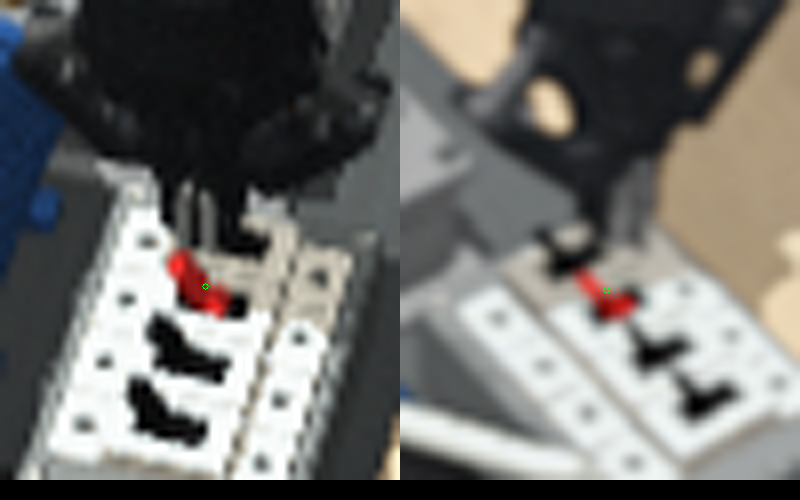

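```bash
python3 - <<'E'
from h import *
P=lambda x,z:U2W((x,.0697,z),u)[0].tolist()
bot.move_linear(P(-.060,.115),speed=.1);bot.move_linear(P(-.018,.115),speed=.12)
h=bot.move_linear(P(-.018,.072),speed=.05,until_force=6);print(h,st())
if not h:
  for x in (-.035,-.040,-.045,-.050,-.055,-.058):
    h=bot.move_linear(P(x,.072),speed=.03,until_force=9);F=np.array(bot.read_ft_force());print(x,h,"Fx",round(F@X,1),F.round(1),round(bot.read_clock(),1))
    if h: break
im,KE=snap("wrist","pics/w6.png");cv2.imwrite("pics/w6b.png",cv2.resize(im[150:300,140:300],(640,600),interpolation=cv2.INTER_CUBIC))
E
```

```text
False ('t', 11.6, array([0.5522, 0.1394, 0.0723]), 'F', array([ 0.3,  0.6, -0.1]))
-0.035 False Fx 1.0 [1.  0.3 0.4] 12.3
-0.04 False Fx 0.5 [ 0.6 -0.   0.2] 12.6
-0.045 False Fx 1.0 [0.8 1.  2. ] 12.9
-0.05 False Fx 3.0 [3.  0.4 6.3] 13.3
-0.055 False Fx 2.8 [ 2.6  1.3 11.2] 13.6
-0.058 False Fx 1.8 [ 1.6  1.1 12.3] 13.8
```

View pics/w6b.png

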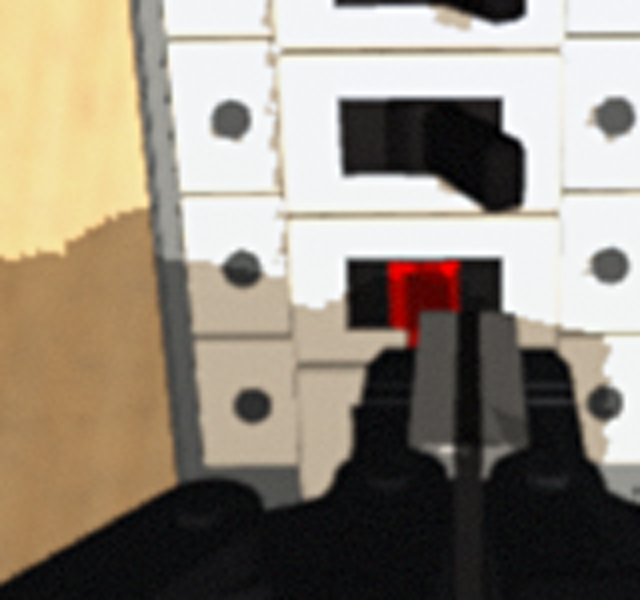

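```bash
python3 - <<'E'
from h import *
print(bot.grip_depth)
P=lambda x,z:U2W((x,.0697,z),u)[0].tolist()
bot.move_linear(P(-.058,.09),speed=.08);bot.move_linear(P(-.022,.09),speed=.12)
h=bot.move_linear(P(-.022,.060),speed=.05,until_force=6);print(h,st())
if not h:
  for x in (-.040,-.046,-.050,-.054,-.057,-.060,-.063,-.066):
    h=bot.move_linear(P(x,.060),speed=.03,until_force=9);F=np.array(bot.read_ft_force());print(x,h,"Fx",round(F@X,1),F.round(1),round(bot.read_clock(),1))
    if h or F@X>7: break
im,KE=snap("wrist","pics/w7.png")
r=im[150:300,140:300].astype(int);m=(r[...,2]>120)&(r[...,1]<60)&(r[...,0]<60);p=np.argwhere(m);print("red px",len(p),(p.min(0)*4,p.max(0)*4) if len(p) else 0)
E
```

```text
0.0187
False ('t', 15.5, array([0.5481, 0.1384, 0.06  ]), 'F', array([-0.2, -0.1,  0.3]))
-0.04 False Fx -0.3 [-0.4  0.7  0.1] 16.2
-0.046 False Fx 1.0 [0.7 1.3 0.2] 16.6
-0.05 False Fx 0.5 [0.4 0.2 0.9] 16.8
-0.054 False Fx 0.2 [ 0.3 -0.3 -0.2] 17.1
-0.057 False Fx 0.6 [ 0.6  0.  -1. ] 17.4
-0.06 False Fx 5.1 [ 4.8  1.8 -0.8] 17.6
-0.063 False Fx 9.9 [ 9.7  2.  -1.8] 17.9
red px 166 (array([296, 328]), array([424, 476]))
```

```bash
python3 - <<'E'
from h import *
P=lambda x,z:U2W((x,.0697,z),u)[0].tolist()
bot.move_linear(P(-.055,.060),speed=.08);bot.move_linear(P(-.05,.22),speed=.2)
bot.set_gripper(.75)
bot.move_pose(U2W((-.015,-.03,.25),u)[0].tolist(),quat(rot(0,1)));print(st())
im,KE=snap("wrist","pics/w8.png");np.savez("KE8.npz",K=KE[0],E=KE[1])
for th in ["lever_knob","collar_flange","toggle_motor_tip","toggle_lamp_tip"]:
    print(th,[( [round(v) for v in d["bbox"]],round(d["confidence"],2)) for d in bot.search_frame("wrist",th)[:3]])
print("knob by angle",[(a,proj(U2W((-.01,-.085-.151*np.sin(a),.06+.151*np.cos(a)),u),*KE)[0].round(0).tolist(),proj(U2W((-.01,-.085-.116*np.sin(a),.06+.116*np.cos(a)),u),*KE)[0].round(0).tolist()) for a in(-.42,-.3,-.2,-.1)])
on=[(-.06+.03*np.sin(e),.0702,.075+.03*np.cos(e)) for e in(.45,0,-.45)]
print(proj(U2W(on,u),*KE).round(0).tolist())
cv2.imwrite("pics/w8b.png",cv2.resize(im,(800,600),interpolation=cv2.INTER_CUBIC))
E
```

```text
('t', 20.3, array([0.578 , 0.0421, 0.25  ]), 'F', array([-0.2, -0.3,  0.3]))
lever_knob [([240, 184, 38, 49], 0.89), ([198, 76, 21, 9], 0.54)]
collar_flange [([240, 184, 45, 50], 0.55)]
toggle_motor_tip [([205, 16, 19, 15], 0.7), ([199, 75, 20, 7], 0.47), ([240, 185, 44, 51], 0.34)]
toggle_lamp_tip [([209, 45, 17, 17], 0.7)]
knob by angle [(-0.42, [262.0, 186.0], [261.0, 190.0]), (-0.3, [262.0, 207.0], [261.0, 204.0]), (-0.2, [262.0, 224.0], [261.0, 216.0]), (-0.1, [262.0, 241.0], [261.0, 227.0])]
[[226.0, 78.0], [214.0, 77.0], [202.0, 78.0]]
```

View pics/w8b.png

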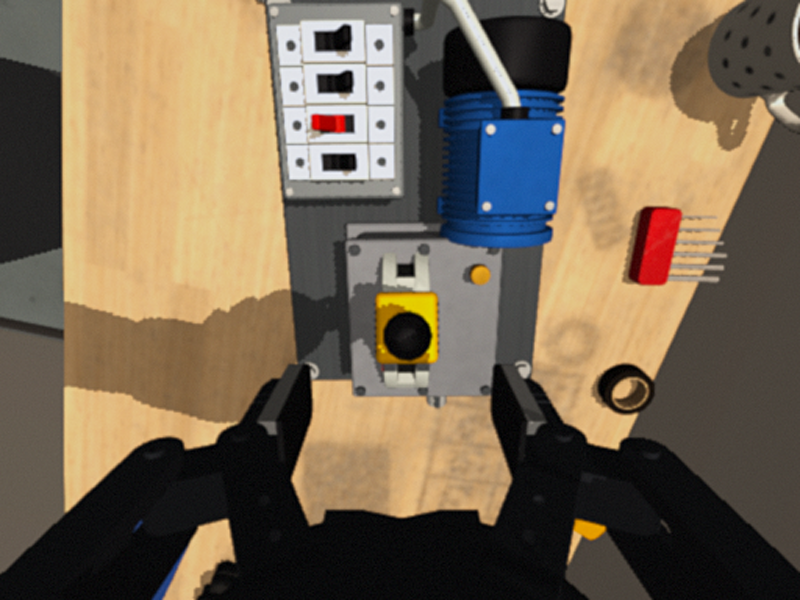

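```bash
python3 - <<'E'
from h import *
a=-.26; L=lambda r:(piv()+stem(a)*r).tolist()
bot.set_gripper(.7)
bot.move_pose(L(.16),quat(rot(a,1)));print(st())
h=bot.move_linear(L(.064),speed=.07,until_force=6);print(h,st(),round((np.array(bot.read_position())-piv())@stem(a),4))
if not h:
    bot.set_gripper(0.3,grasp_force=25);print(bot.read_gripper_width(),bot.read_finger_force(),st())
im,KE=snap("wrist","pics/w9.png");cv2.imwrite("pics/w9b.png",cv2.resize(im[120:384,120:400],(640,603)))
E
```

```text
('t', 21.1, array([0.5846, 0.032 , 0.2139]), 'F', array([0. , 0.1, 0.9]))
False ('t', 22.6, array([0.5918, 0.0067, 0.1224]), 'F', array([ 0.7, -0.3, -0.8])) 0.0645
0.461668135818737 26.40111744403839 ('t', 22.9, array([0.5902, 0.0064, 0.1224]), 'F', array([-5.7, -1.1,  5.4]))
```

```bash
python3 - <<'E'
from h import *
a0=-.26; p=np.array(bot.read_position()); d=p-piv(); off=(d@X)*X; r0=d@stem(a0); t0=d@np.cross(X,stem(a0))
print(r0,t0,d@X)
G=lambda a,l:(piv()+off+stem(a)*(r0+l)+np.cross(X,stem(a))*t0).tolist()
def rep(n,a):
    F=np.array(bot.read_ft_force());print(n,round(a,2),"Fstem",round(F@stem(a),1),"Ftan",round(F@np.cross(X,stem(a)),1),"Fx",round(F@X,1),"w",round(bot.read_gripper_width(),3),"t",round(bot.read_clock(),1))
    return F
h=bot.move_linear(G(a0,.0125),speed=.03,until_force=25);rep("lift",a0)
if not h:
    for a in np.linspace(a0,.50,9)[1:]:
        h=bot.move_linear(G(a,.0125),speed=.06,rotation=quat(rot(a,1)),until_force=25);rep(h,a)
        if h: break
E
```

```text
0.06456846289994686 8.573855142175752e-05 -0.0012044212351930395
lift -0.26 Fstem -4.5 Ftan -0.2 Fx -1.8 w 0.461 t 23.6
False -0.16 Fstem -4.3 Ftan -1.2 Fx -0.6 w 0.464 t 23.8
False -0.07 Fstem -4.0 Ftan -0.4 Fx -1.2 w 0.46 t 24.1
False 0.03 Fstem -5.1 Ftan 1.1 Fx -1.1 w 0.465 t 24.4
False 0.12 Fstem -5.6 Ftan 0.5 Fx -0.9 w 0.461 t 24.7
False 0.21 Fstem -4.7 Ftan -0.1 Fx -0.9 w 0.461 t 24.9
False 0.31 Fstem -4.7 Ftan -0.4 Fx -0.4 w 0.464 t 25.2
False 0.4 Fstem -4.2 Ftan 1.0 Fx -0.8 w 0.462 t 25.5
False 0.5 Fstem -4.7 Ftan 0.8 Fx 0.1 w 0.463 t 25.8
```

```bash
python3 - <<'E'
from h import *
a=.50; p0=np.array(bot.read_position())
for l in (.004,.008,.011,.0125,.0135):
    h=bot.move_linear((p0-stem(a)*l).tolist(),speed=.03,until_force=14);F=np.array(bot.read_ft_force());print(l,h,"Fstem",round(F@stem(a),1),"Ftan",round(F@np.cross(X,stem(a)),1))
    if h:break
bot.set_gripper(.75);print(bot.read_gripper_width(),st())
p=np.array(bot.read_position());bot.move_linear((p+stem(a)*.10).tolist(),speed=.15)
im,KE=snap("wrist","pics/w10.png")
bx=bot.search_frame("wrist","lever_knob")[:1]+bot.search_frame("wrist","collar_flange")[:1];print([np.round(d["bbox"]) for d in bx],st())
for aa in(.4,.45,.5,.54):
    print(aa,[proj(piv()+stem(aa)*r,*KE)[0].round(1).tolist() for r in(.151,.116,.128)])
cv2.imwrite("pics/w10b.png",cv2.resize(im[80:320,120:400],(700,600),interpolation=cv2.INTER_CUBIC))
E
```

```text
0.004 False Fstem -4.5 Ftan 1.1
0.008 False Fstem -3.4 Ftan -1.3
0.011 False Fstem 5.1 Ftan -1.3
0.0125 False Fstem 12.0 Ftan -1.9
0.0135 False Fstem 16.9 Ftan -2.4
0.7530960353998355 ('t', 27.5, array([ 0.6013, -0.0391,  0.115 ]), 'F', array([ 0.4, -0.4, -0. ]))
[array([230., 166.,  50.,  70.]), array([233., 168.,  52.,  56.])] ('t', 28.4, array([ 0.6117, -0.0851,  0.2018]), 'F', array([-0.1, -0.1,  0.7]))
0.4 [[257.5, 193.2], [257.4, 183.8], [257.4, 186.7]]
0.45 [[257.5, 203.4], [257.4, 190.5], [257.4, 194.5]]
0.5 [[257.5, 213.2], [257.4, 197.1], [257.4, 202.1]]
0.54 [[257.5, 220.8], [257.4, 202.2], [257.4, 207.9]]
```

View pics/w10b.png

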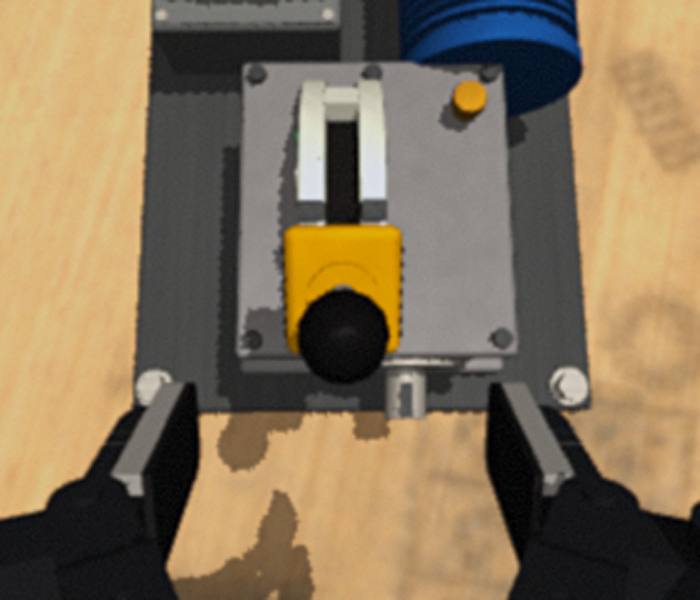

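The red toggle is off (tip at about (201,79) raw), and the lever stands at about 0.505. I've used all my picture views, so I'll check the collar height numerically from a side-on wrist view.

```bash
python3 - <<'E'
from h import *
a=.505; T=-np.cross(stem(a),X)*-1; T=T if T@Y>0 else -T   # tangential toward +Y
tilt=-.40; Rm=rot(tilt,1); H=bot.calibration("wrist")["hand_eye"]
cd=Rm@H[:3,2]; tgt=piv()+stem(a)*.115
C=tgt-cd*.21; tcp=C-Rm@H[:3,3]; tip=tcp-.034*Rm[:,2]
print("tcp unit",tcp.round(3),"tip-knob",np.linalg.norm(tip-(piv()+stem(a)*.151)).round(3),"tip z",tip[2].round(3))
np.save("tcp.npy",tcp)
p=np.array(bot.read_position());q=bot.solve_ik(tcp.tolist(),quat(Rm));print(q)
# lift clear first, then reorient high
up=tcp.copy();up[2]=max(tcp[2],.25)
if tip[2]>.13:
    bot.move_linear((p+[0,0,.05]).tolist(),speed=.2)
    bot.move_pose(tcp.tolist(),quat(Rm))
    im,KE=snap("wrist","pics/w11.png");print(st())
    f=im.astype(int)
    for t in (.023,.011,0):
        print("t",t,[(int(r*1e3),*f[int(round(v)),int(round(c_))][::-1]) for r in np.arange(.066,.172,.003) for c_,v in [proj(piv()+stem(a)*r+T*t-X*.001,*KE)[0]]])
E
```

```text
tcp unit [ 0.608 -0.067  0.19 ] tip-knob 0.04 tip z 0.221
[-0.02395001  0.38830856 -0.20213055  0.87392913 -0.38631936  1.29451024]
('t', 29.6, array([ 0.6085, -0.0678,  0.1897]), 'F', array([1.3, 0. , 0.6]))
t 0.023 [(66, np.int64(28), np.int64(28), np.int64(24)), (69, np.int64(27), np.int64(27), np.int64(24)), (72, np.int64(141), np.int64(136), np.int64(123)), (75, np.int64(153), np.int64(144), np.int64(136)), (78, np.int64(97), np.int64(93), np.int64(85)), (81, np.int64(157), np.int64(150), np.int64(140)), (84, np.int64(183), np.int64(171), np.int64(152)), (87, np.int64(214), np.int64(152), np.int64(0)), (90, np.int64(213), np.int64(151), np.int64(0)), (93, np.int64(214), np.int64(151), np.int64(0)), (96, np.int64(214), np.int64(153), np.int64(0)), (99, np.int64(202), np.int64(143), np.int64(0)), (102, np.int64(162), np.int64(111), np.int64(0)), (105, np.int64(135), np.int64(91), np.int64(0)), (108, np.int64(136), np.int64(92), np.int64(0)), (111, np.int64(102), np.int64(68), np.int64(0)), (114, np.int64(155), np.int64(106), np.int64(0)), (117, np.int64(179), np.int64(124), np.int
[... 3766 characters left out ...]
64(80)), (132, np.int64(156), np.int64(150), np.int64(138)), (135, np.int64(134), np.int64(128), np.int64(118)), (138, np.int64(129), np.int64(123), np.int64(115)), (141, np.int64(3), np.int64(6), np.int64(4)), (144, np.int64(13), np.int64(14), np.int64(11)), (147, np.int64(15), np.int64(15), np.int64(15)), (150, np.int64(17), np.int64(15), np.int64(15)), (153, np.int64(20), np.int64(20), np.int64(19)), (156, np.int64(30), np.int64(26), np.int64(28)), (159, np.int64(35), np.int64(31), np.int64(32)), (162, np.int64(27), np.int64(26), np.int64(26)), (165, np.int64(21), np.int64(22), np.int64(21)), (168, np.int64(18), np.int64(18), np.int64(19)), (171, np.int64(18), np.int64(20), np.int64(17))]
```

```bash
python3 - <<'E'
from h import *
p=np.array(bot.read_position());bot.move_linear((p+[0,0,.10]).tolist(),speed=.2)
bot.wait(.3);print(st());print(bot.close_job())
E
```

```text
('t', 30.6, array([ 0.608 , -0.0678,  0.2885]), 'F', array([0.7, 0.5, 1.2]))
the job is handed in; nothing more can be done
None
```

The job is handed in at about 31 s: the red toggle is off, the black toggles looked on in the last picture of them, the lever stands at about 0.505 in reverse, and pixel measurements put the collar fully down behind the tooth.

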